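# Zero the profile gauge by fingertip

### The arm

A 7-joint arm with a two-finger parallel gripper is mounted at the origin on the work surface. World frame = base frame: x ahead of the robot, y to its left, z up, the work surface at z = 0. Lengths are in m, angles in rad, forces in N, time in s.
With the tool pointing down it reaches from about 0.4 to 0.925 m from the base axis. Payload 5.6 kg.
Tool frame: the origin (TCP) lies between the finger pads; the fingertips stand 25 mm ahead of it and the grasp point (between the pads) lies 6 mm ahead of it (env.tips_ahead is the distance from the TCP to the fingertips, in m); z points along the fingers, y is the line along which they close (so a half turn about z gives the same grasp; the last joint's range is limited). The gripper opens to 85 mm and grips with 20 to 120 N. Pads are 22 mm wide; open, the fingers measure 114 mm over their backs; the gripper's body (76 mm by 85 mm) begins 54 mm behind the grasp point. The pads swing forward as they close: fully open they stand 13 mm farther back than shut.
Start: joints at [1.256, 0.468, -0.012, 1.603, 0.006, 1.071, -0.056], TCP at [0.174, -0.626, 0.256] pointing down, gripper open.
Joint ranges: [-2.53, 2.53], [-0.31, 2.02], [-1.57, 1.55], [0.28, 2.44], [-1.29, 4.43], [0.15, 1.84], [-2.92, 2.92]. Speed limits (rad/s): [2.57, 2.57, 3.14, 3.14, 3.14, 3.14, 3.14].

### API

Orientations are given as a unit quaternion [x, y, z, w].
In Python, from bench import env gives the robot as it stands.
- The arm moves only by the shell command python3 -m jog 'ROWS' [FORCE]. ROWS is JSON, a list of rows, each a list of 3 entries, a list of its own where there are three numbers: the shift along the tool's x, y, z in mm, then the turn about the tool's z in rad, then the opening, from -1 (shut) to 1 (fully open). In form: [[[tx, ty, tz], twist, jaw], ...]. A call has 1 to 10 rows; each row shifts and turns the commanded pose from where the row before left it, along the tool's axes as they then stand; what a row does not reach is not made up. A row lasts 1/12 s, in which the tool goes at most 41.7 mm and 7.16 degrees, less where a joint would pass 70% of its speed; a pose out of reach is approached as far as the arm can. A call is refused whole if a number of a shift passes 41.7 or a number of a turn 0.125, either way. A call with a gripper value outside its range is refused whole. The fingers move at their own pace and stop on an object; FORCE is the grip in N (left out, the last holds). Time passes only in rows, so rows that do not move let the fingers close. It gives the time, the measured TCP pose, the force, the opening and the grip force at its end, in the units of the state.
- env.get_state(): the state, without advancing time (a new reading comes with each control period).
- env.snapshot(name): name is "scene" or "top"; returns the picture (400x640x3 uint8, red, green, blue); there is no depth.
- env.camera_info(name): a dict with "fx", "fy", "cx", "cy" (pixels), "R" (3x3) and "t" (3): a world point X has camera coordinates R X + t. Camera axes: x right, y down, z forward; pixel columns grow to the right and rows downward; lengths in m; the calibration is good to about 2 mm. A picture is of the moment at which its call begins. camera_info takes no time and is no camera call.
- env.finish_job(): hands the job in; it is judged then, once.
The state is a dict: "t": time; "qpos": joint angles; "qd": joint speeds; "effort": joint torques, N m; "ee_pos": TCP position; "orientation": TCP orientation; "force": force on the tool from outside, world axes, zero at the start; "torque": the same for the moment, N m; "opening": opening from 0.0 (shut) to 1.0 (fully open); "finger_force": force on a finger pad.
Only numpy, scipy, OpenCV 4.12 (cv2) and the standard library are available. Lean on these libraries where they do the work, as an engineer would, in place of code of your own. Each camera call takes 0.05 s, during which the arm holds its last target. There are 200 camera calls.

### The job

The yellow teeth of the profile gauge still stand up in the shape of the last moulding. With your fingertips, work along the row from the red end to the black end, gently pressing the teeth down as you go, until every tooth is flush with the top of the bar. Only touch the gauge, without lifting, tipping or shoving it, and leave the offcut, the tin and the mug of brushes where they are.

Things in the scene. Friction and masses are not known exactly. Their poses are not given: they have to be found in the camera images.
- gauge: profile gauge standing loose on the table, about 1 kg: wooden foot 100 (x) by 200 (y) by 18 mm, on it an upright black bar 26 mm thick (x), 186 mm long (y), its flat top 80 mm above the table. In its top is a row of 15 yellow teeth along y. Origin: centre of the foot's underside; z up. The last 16 mm of the bar at the +y end is red; the -y end is black.
- row_start (a point): point on the bar's top face level (80 mm above the table) on the row's centre line, above the first tooth, the one nearest the red end; 70 mm from the gauge's middle
- row_end (a point): the same at the last tooth, nearest the black end; the row runs straight, 140 mm, from row_start to row_end
- offcut: dark wood moulding offcut, 45 by 160 by 30 mm high, lying loose beside the gauge, at least 12 mm clear of its foot; origin at its underside's centre, length along its y
- tin: blue and metal paint tin, 76 mm across, 100 mm high, standing; origin at its underside's centre
- brush_mug: black mug, 80 mm across with a side handle, brushes standing in it, 205 mm high in all; origin at its underside's centre
- t01 (a joint): tooth 1 of 15 counted from the red end (0 mm from row_start towards row_end): how far its rounded top stands above the bar's top (m); 0 = flush. Each tooth is 8 mm wide along the row, 9 mm across, at 10 mm pitch; slides straight down under about 1.2 N, no spring, stays where left, stops at flush; stands 3 to 11 mm up at the start.
- t02 (a joint): tooth 2 of 15 counted from the red end (10 mm from row_start towards row_end): how far its rounded top stands above the bar's top (m); 0 = flush. Like tooth 1.
- t03 (a joint): tooth 3 of 15 counted from the red end (20 mm from row_start towards row_end): how far its rounded top stands above the bar's top (m); 0 = flush. Like tooth 1.
- t04 (a joint): tooth 4 of 15 counted from the red end (30 mm from row_start towards row_end): how far its rounded top stands above the bar's top (m); 0 = flush. Like tooth 1.
- t05 (a joint): tooth 5 of 15 counted from the red end (40 mm from row_start towards row_end): how far its rounded top stands above the bar's top (m); 0 = flush. Like tooth 1.
- t06 (a joint): tooth 6 of 15 counted from the red end (50 mm from row_start towards row_end): how far its rounded top stands above the bar's top (m); 0 = flush. Like tooth 1.
- t07 (a joint): tooth 7 of 15 counted from the red end (60 mm from row_start towards row_end): how far its rounded top stands above the bar's top (m); 0 = flush. Like tooth 1.
- t08 (a joint): tooth 8 of 15 counted from the red end (70 mm from row_start towards row_end): how far its rounded top stands above the bar's top (m); 0 = flush. Like tooth 1.
- t09 (a joint): tooth 9 of 15 counted from the red end (80 mm from row_start towards row_end): how far its rounded top stands above the bar's top (m); 0 = flush. Like tooth 1.
- t10 (a joint): tooth 10 of 15 counted from the red end (90 mm from row_start towards row_end): how far its rounded top stands above the bar's top (m); 0 = flush. Like tooth 1.
- t11 (a joint): tooth 11 of 15 counted from the red end (100 mm from row_start towards row_end): how far its rounded top stands above the bar's top (m); 0 = flush. Like tooth 1.
- t12 (a joint): tooth 12 of 15 counted from the red end (110 mm from row_start towards row_end): how far its rounded top stands above the bar's top (m); 0 = flush. Like tooth 1.
- t13 (a joint): tooth 13 of 15 counted from the red end (120 mm from row_start towards row_end): how far its rounded top stands above the bar's top (m); 0 = flush. Like tooth 1.
- t14 (a joint): tooth 14 of 15 counted from the red end (130 mm from row_start towards row_end): how far its rounded top stands above the bar's top (m); 0 = flush. Like tooth 1.
- t15 (a joint): tooth 15 of 15 counted from the red end (140 mm from row_start towards row_end): how far its rounded top stands above the bar's top (m); 0 = flush. Like tooth 1.
Not all that is in view belongs to the job. There is more than one size of the gauge; the job needs the smallest.

How it is judged:
By the outcome, as a careful person would: the job done as asked, in the order asked, and still so for the second after the job is handed in, with the robot touching nothing.
It also fails if it takes over 61 s, if anything falls off the work surface, if the arm or the gripper's body presses on something with over 40 N, if the wrist force passes 120 N, or if a joint passes its speed limit or range.

## Working session

There is one attempt and no reset: what is moved stays moved. The work goes in short steps, Python scripts to look and compute and a shell command to move; the robot and the scene stay as the last step left them, time stands still between calls to the robot, and variables do not carry over. Pictures are saved under pics/ and viewed, at most 10 in all, crops included, and the job is handed in when it is done.

```bash
mkdir -p pics; python3 - <<'E'
from bench import env
import cv2,numpy as np
for n in("scene","top"):
    cv2.imwrite(f"pics/{n}0.png",env.snapshot(n)[...,::-1])
    c=env.camera_info(n); print(n,c['fx'],c['cx'],c['cy'],np.round(-np.array(c['R']).T@c['t'],3),np.round(c['R'],3).tolist())
s=env.get_state();print(s['t'],s['ee_pos'],s['orientation'],env.tips_ahead,s['force'])
E
```

```text
scene 388.9111005801728 317.8167906940101 202.57635789585828 [1.071 0.446 0.931] [[-0.61, 0.793, 0.011], [0.604, 0.474, -0.641], [-0.514, -0.384, -0.767]]
top 376.29576628081986 317.71352934768447 188.6546103529973 [ 0.334 -0.018  1.044] [[-0.012, -0.999, -0.031], [-0.986, 0.017, -0.169], [0.169, 0.028, -0.985]]
0.1 [ 0.17429595 -0.62569169  0.25540484] [ 9.90783784e-01  1.35450334e-01 -1.72413059e-04 -8.19432078e-04] 0.025 [-0.29312915  0.06674935  1.02382682]
```

View pics/scene0.png

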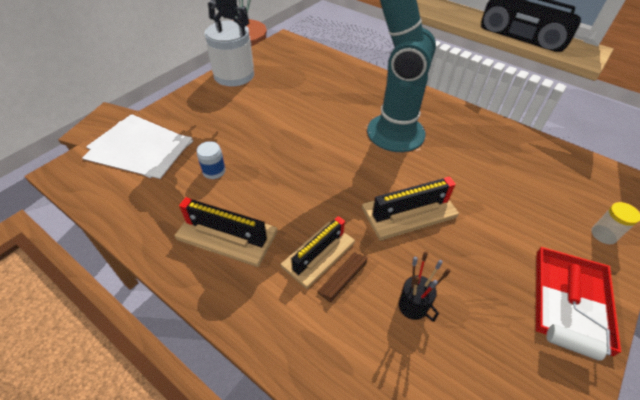

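View pics/top0.png

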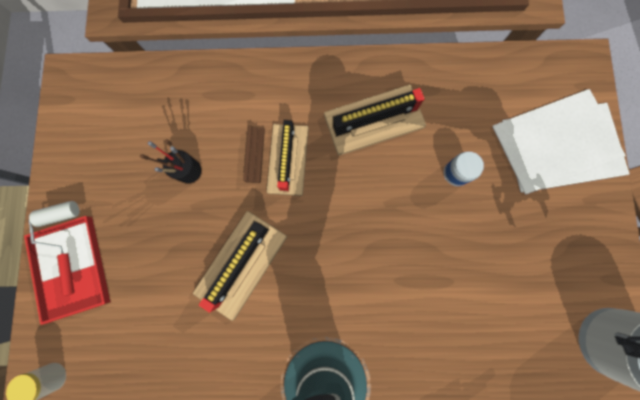

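Candidates for the gauge in the top view are (287,157), (375,112) and (238,265). The one at (287,157), next to the offcut at (254,153), looks smallest. I'll measure all three and check this one in a crop.

```bash
cat > h.py <<'E'
from bench import env
import cv2,numpy as np
def cast(n,uv,z):
    c=env.camera_info(n);R=np.array(c['R']);C=-R.T@np.array(c['t'])
    d=R.T@np.array([(uv[0]-c['cx'])/c['fx'],(uv[1]-c['cy'])/c['fy'],1])
    return C+d*(z-C[2])/d[2]
def proj(n,X):
    c=env.camera_info(n);p=np.array(c['R'])@X+np.array(c['t'])
    return np.array([c['fx']*p[0]/p[2]+c['cx'],c['fy']*p[1]/p[2]+c['cy']])
def blobs(n,im,kind):
    h=cv2.cvtColor(im,cv2.COLOR_RGB2HSV)
    m=cv2.inRange(h,(22,120,90),(35,255,255)) if kind=='y' else cv2.inRange(h,(0,200,90),(6,255,255))|cv2.inRange(h,(174,200,90),(180,255,255))
    if kind=='y': m=cv2.morphologyEx(m,cv2.MORPH_CLOSE,np.ones((5,5)))
    k,l,st,ce=cv2.connectedComponentsWithStats(m)
    return [(np.argwhere(l==i)[:,::-1],ce[i]) for i in range(1,k) if st[i,4]>20]
E
python3 - <<'E'
from h import *
for n in("scene","top"):
    im=cv2.imread(f"pics/{n}0.png")[...,::-1].copy()
    for k in 'yr':
        for p,c in blobs(n,im,k):
            z=.085 if k=='y' else .08
            W=np.array([cast(n,q,z)[:2] for q in p]);m=W.mean(0)
            u=np.linalg.svd(W-m)[2][0];s=(W-m)@u
            print(n,k,len(p),np.round(c),np.round(m,4),'ends',np.round(m+u*s.min(),4),np.round(m+u*s.max(),4),'len',round(np.ptp(s),4),'yaw',round(np.arctan2(u[1],u[0]),3))
a=cv2.resize(cv2.imread("pics/top0.png")[105:205,235:325],None,fx=6,fy=6,interpolation=2)[:600]
b=cv2.imread("pics/scene0.png")[210:310,275:375];b=cv2.resize(b,None,fx=2.5,fy=2.5,interpolation=2);b=cv2.copyMakeBorder(b,0,350,0,0,0)
cv2.imwrite("pics/crop.png",np.hstack([a,b]))
E
```

```text
scene y 294 [414. 191.] [0.2953 0.2158] ends [0.2099 0.271 ] [0.3768 0.163 ] len 0.1988 yaw -0.574
scene y 309 [222. 214.] [ 0.7002 -0.1621] ends [ 0.7301 -0.2573] [ 0.6705 -0.0673] len 0.1991 yaw 1.875
scene y 551 [624. 213.] [0.0058 0.7232] ends [-0.0392  0.7341] [0.0504 0.7124] len 0.0922 yaw -0.237
scene y 276 [317. 239.] [0.6041 0.0968] ends [0.5283 0.1033] [0.6767 0.0906] len 0.149 yaw -0.086
scene r 67 [448. 193.] [0.2375 0.299 ] ends [0.1992 0.293 ] [0.2726 0.3044] len 0.0742 yaw 0.154
scene r 148 [185. 209.] [ 0.7477 -0.2591] ends [ 0.7235 -0.2929] [ 0.7805 -0.2133] len 0.0979 yaw 0.949
scene r 40 [340. 224.] [0.5236 0.1144] ends [0.5096 0.095 ] [0.5396 0.1366] len 0.0513 yaw 0.946Traceback (most recent call last):
  File "<stdin>", line 7, in <module>
  File "h.py", line 4, in cast
    c=env.camera_info(n);R=np.array(c['R']);C=-R.T@np.array(c['t'])
ValueError: time passes only in moves, steps and waits
```

```bash
sed -i 's/^def cast/CI={n:env.camera_info(n) for n in ("scene","top")}\ndef cast/; s/c=env.camera_info(n);/c=CI[n];/' h.py
python3 - <<'E'
from h import *
n="top"
im=cv2.imread(f"pics/{n}0.png")[...,::-1].copy()
for k in 'yr':
        for p,c in blobs(n,im,k):
            z=.085 if k=='y' else .08
            W=np.array([cast(n,q,z)[:2] for q in p]);m=W.mean(0)
            u=np.linalg.svd(W-m)[2][0];s=(W-m)@u
            print(n,k,len(p),np.round(c),np.round(m,4),'ends',np.round(m+u*s.min(),4),np.round(m+u*s.max(),4),'len',round(np.ptp(s),4),'yaw',round(np.arctan2(u[1],u[0]),3))
a=cv2.resize(cv2.imread("pics/top0.png")[105:205,235:325],None,fx=6,fy=6,interpolation=2)[:600]
b=cv2.imread("pics/scene0.png")[210:310,275:375];b=cv2.resize(b,None,fx=2.5,fy=2.5,interpolation=2);b=cv2.copyMakeBorder(b,0,350,0,0,0)
cv2.imwrite("pics/crop.png",np.hstack([a,b]))
E
```

```text
top y 399 [378. 107.] [ 0.7162 -0.1543] ends [ 0.7457 -0.247 ] [ 0.6858 -0.059 ] len 0.1974 yaw 1.879
top y 318 [284. 152.] [0.5979 0.0967] ends [0.6727 0.0904] [0.5231 0.103 ] len 0.1501 yaw 3.058
top y 528 [232. 265.] [0.3072 0.2281] ends [0.3912 0.1737] [0.2244 0.2816] len 0.1986 yaw 2.567
top y 738 [ 23. 388.] [0.021 0.73 ] ends [0.0167 0.7719] [0.0251 0.6909] len 0.0814 yaw -1.468
```

View pics/crop.png

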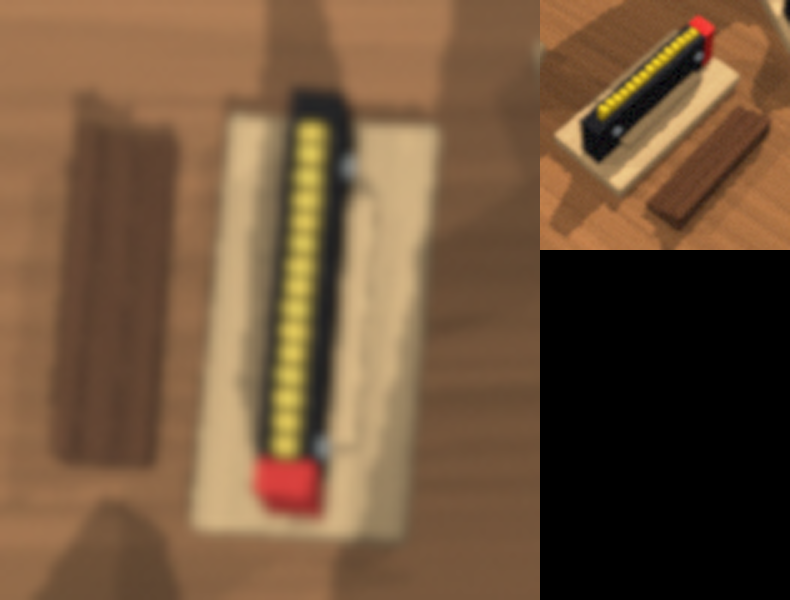

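The top-view crop shows the short gauge with all 15 teeth. Its red end is at about (283,186), its black end at (288,122), and the offcut is clear on the left. The row measures 149 mm, against 198 mm for the other two, so this is the smallest gauge. I'll turn the tool in line with the row, close the fingers, then work out the approach.

```bash
cat > go.py <<'E'
from bench import env
import numpy as np,sys
from scipy.spatial.transform import Rotation as Ro
S=np.array([.531,.1027]);A=-.0845;u=np.array([np.cos(A),np.sin(A)]) # row start, direction
s=env.get_state();R=Ro.from_quat(s['orientation']).as_matrix();p=np.array(s['ee_pos'])
a=np.arctan2(R[1,0],R[0,0]);d=p[:2]-S
print('t',round(s['t'],2),'p',np.round(p,4),'F',np.round(s['force'],1),'op',round(s['opening'],2),'along mm',round(d@u*1e3,1),'left mm',round((u[0]*d[1]-u[1]*d[0])*1e3,1),'tip z',round((p-[0,0,0]+R[:,2]*.025)[2]*1e3,1),'twist err',round(a-A,4),'tilt',np.round(R[:2,2],4))
if len(sys.argv)>1:
    al,z=float(sys.argv[1])/1e3,float(sys.argv[2])/1e3
    print('shift mm',np.round(R.T@(np.r_[S+u*al,z+.025]-p)*1e3,1))
E
python3 -m jog '[[[0,0,0],0.12,-1],[[0,0,0],0.12,-1],[[0,0,0],0.115,-1],[[0,0,0],0,-1]]' 20; python3 go.py -17 150
```

```text
t: 0.43
ee_pos: [0.1743, -0.6259, 0.2557]
orientation: [0.999, -0.043, -0.0, -0.0]
force: [-1.2, 0.3, -0.7]
opening: 0.452
finger_force: 0.0
t 0.43 p [ 0.1743 -0.6259  0.2557] F [-1.2  0.3 -0.7] op 0.45 along mm -293.9 left mm -756.1 tip z 230.7 twist err -0.0016 tilt [-0.0007  0.0009]
shift mm [ 275.8 -756.5   81.1]
```

```bash
python3 -m jog '[[[13.8,-37.8,0],0,-1],[[13.8,-37.8,0],0,-1],[[13.8,-37.8,0],0,-1],[[13.8,-37.8,0],0,-1],[[13.8,-37.8,0],0,-1],[[13.8,-37.8,0],0,-1],[[13.8,-37.8,0],0,-1],[[13.8,-37.8,0],0,-1],[[13.8,-37.8,0],0,-1],[[13.8,-37.8,0],0,-1]]' >/dev/null;  python3 -m jog '[[[13.8,-37.8,0],0,-1],[[13.8,-37.8,0],0,-1],[[13.8,-37.8,0],0,-1],[[13.8,-37.8,0],0,-1],[[13.8,-37.8,0],0,-1],[[13.8,-37.8,0],0,-1],[[13.8,-37.8,0],0,-1],[[13.8,-37.8,0],0,-1],[[13.8,-37.8,0],0,-1],[[0,0,0],0,-1]]'>/dev/null; python3 go.py -17 120
```

```text
t 2.1 p [0.4974 0.0761 0.2568] F [1.5 0.3 1.3] op -0.0 along mm -31.3 left mm -29.4 tip z 231.8 twist err 0.0148 tilt [0.0027 0.0051]
shift mm [ 14.4 -28.6 112. ]
```

```bash
python3 -m jog '[[[5,-10,20],0,-1],[[5,-10,30],0,-1],[[4.4,-8.6,30],0,-1],[[0,0,22],0,-1],[[0,0,8],0.015,-1],[[0,0,0],0,-1],[[0,0,0],0,-1],[[0,0,0],0,-1]]' >/dev/null; python3 go.py -17 120; python3 - <<'E'
from h import *
a=env.snapshot("top")[90:210,220:340];b=env.snapshot("scene")[170:290,260:380]
cv2.imwrite("pics/near.png",cv2.resize(np.hstack([a,b])[...,::-1],None,fx=3.3,fy=3.3,interpolation=2))
E
```

```text
t 2.77 p [0.5131 0.095  0.1477] F [-0.4 -0.2  0.5] op -0.0 along mm -17.1 left mm -9.2 tip z 122.7 twist err -0.0134 tilt [0.0025 0.0002]
shift mm [ 0.  -9.2  2.7]
```

View pics/near.png

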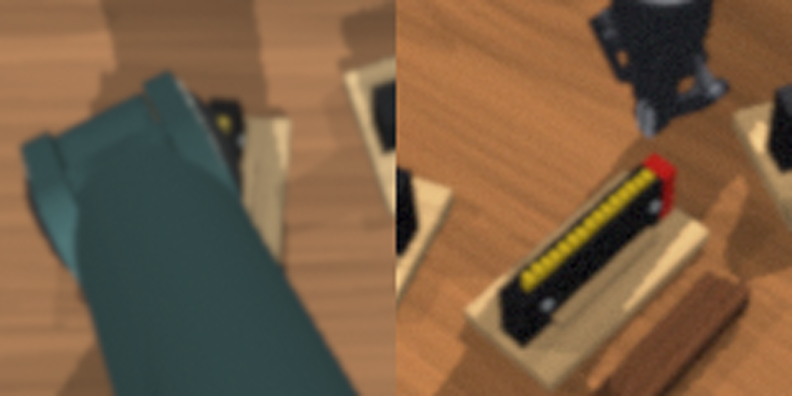

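In the scene half of the crop the shut fingertips are at about (336,210), above and behind the red end at (340,221). The arm hides the gauge in the top view. I'll check my estimates against the scene pixels.

```bash
python3 - <<'E'
from h import *
u=np.array([.9964,-.0844]);S=np.array([.531,.1027])
s=env.get_state();p=np.array(s['ee_pos'])
print('tip',proj('scene',p-[0,0,.025]))
im0=cv2.imread("pics/top0.png");im1=cv2.imread("pics/scene0.png")
for k in(0,14):
  for z in(.08,.088): print(k,z,[np.round(proj(n,np.r_[S+u*k*.01,z]),1) for n in('scene','top')])
for al in(-23,163): print('barend',[np.round(proj(n,np.r_[S+u*al/1e3,.08]),1) for n in('scene','top')])
# foot corners
for a in(-30,170):
  for b in(-.05,.05): print('foot',[np.round(proj(n,np.r_[S+u*a/1e3+b*np.array([.0844,.9964]),.018]),1) for n in('scene','top')])
E
```

```text
tip [337.46143473 208.13666873]
0 0.08 [array([335.2, 223.4]), array([282.1, 177.4])]
0 0.088 [array([335.3, 221.6]), array([281.8, 176.8])]
14 0.08 [array([299.5, 255.5]), array([286.8, 126.3])]
14 0.088 [array([299.4, 253.8]), array([286.4, 125.3])]
barend [array([340.6, 218.5]), array([281.4, 186. ])]
barend [array([293.1, 261.2]), array([287.5, 118.2])]
foot [array([328. , 220.8]), array([301.9, 193.7])]
foot [array([354.4, 239.9]), array([266.1, 191.2])]
foot [array([279., 264.]), array([307.5, 124.5])]
foot [array([305.9, 286.8]), array([272.7, 122.5])]
```

Predicted and seen pixels agree to about 2 mm. Now I'll centre over the red end and probe down gently to find the bar's top.

```bash
python3 -m jog '[[[0,-4.6,8],-0.012,-1],[[0,-4.6,10],0,-1],[[0,0,8],0,-1],[[0,0,5],0,-1],[[0,0,3],0,-1],[[0,0,0],0,-1],[[0,0,0],0,-1]]' >/dev/null; python3 go.py -17 85
```

```text
t 3.45 p [0.513  0.1041 0.112 ] F [-0.8 -0.3 -0.4] op -0.0 along mm -18.1 left mm -0.1 tip z 87.0 twist err -0.0019 tilt [-0.0006 -0.0001]
shift mm [ 1.1 -0.1  2. ]
```

```bash
for i in 1; do python3 -m jog '[[[0,0,3],0,-1],[[0,0,2],0,-1],[[0,0,0],0,-1]]'>/dev/null; python3 go.py; python3 -m jog '[[[0,0,1],0,-1],[[0,0,0],0,-1]]'>/dev/null; python3 go.py;  python3 -m jog '[[[0,0,1],0,-1],[[0,0,0],0,-1]]'>/dev/null; python3 go.py; done
```

```text
t 3.7 p [0.5129 0.1041 0.107 ] F [-0.5  0.1 -0.5] op -0.0 along mm -18.1 left mm -0.1 tip z 82.0 twist err -0.0019 tilt [-0.0003 -0.0001]
t 3.87 p [0.513  0.1042 0.1062] F [ 0.8 -0.5 -0.1] op -0.0 along mm -18.0 left mm -0.0 tip z 81.2 twist err -0.0017 tilt [-0.0001 -0.0001]
t 4.03 p [0.513  0.1042 0.1052] F [-0.3 -0.3 -1.1] op 0.0 along mm -18.0 left mm -0.1 tip z 80.2 twist err -0.0019 tilt [-0.0001 -0.0001]
```

```bash
python3 -m jog '[[[0,0,0.5],0,-1],[[0,0,0],0,-1]]'>/dev/null; python3 go.py; python3 -m jog '[[[0,0,0.5],0,-1],[[0,0,0],0,-1]]'>/dev/null; python3 go.py
```

```text
t 4.2 p [0.5131 0.1042 0.1051] F [-0.8 -0.8  4.5] op -0.0 along mm -18.0 left mm -0.0 tip z 80.1 twist err -0.0017 tilt [ 0.     -0.0003]
t 4.37 p [0.5131 0.1042 0.1051] F [-3.4 -0.2  9.3] op 0.0 along mm -18.0 left mm -0.0 tip z 80.1 twist err -0.0017 tilt [ 0.0001 -0.0006]
```

```bash
python3 -m jog '[[[0,0,-6],0,-1],[[0,0,-7],0,-1],[[6,0,0],0,-1],[[6,0,0],0,-1],[[0,0,0],0,-1],[[0,0,4],0,-1],[[0,0,4],0,-1],[[0,0,3],0,-1],[[0,0,1.6],0,-1],[[0,0,0],0,-1]]'>/dev/null; python3 go.py; python3 -m jog '[[[0,0,-6],0,-1],[[0,0,-6.6],0,-1],[[5,0,0],0,-1],[[5,0,0],0,-1],[[0,0,0],0,-1],[[0,0,4],0,-1],[[0,0,4],0,-1],[[0,0,3],0,-1],[[0,0,1.6],0,-1],[[0,0,0],0,-1]]'>/dev/null; python3 go.py
```

```text
t 5.2 p [0.5249 0.1031 0.1051] F [-2.4 -0.2  8.4] op -0.0 along mm -6.1 left mm -0.1 tip z 80.1 twist err -0.0016 tilt [-0.0004 -0.0008]
t 6.03 p [0.5347 0.1023 0.105 ] F [-3.  -1.4  9. ] op 0.0 along mm 3.7 left mm -0.1 tip z 80.0 twist err -0.0016 tilt [-0.0008 -0.0009]
```

Presses end on the bar at about 9 N. I'll look once to confirm the teeth are going down and the gauge hasn't moved.

```bash
python3 -m jog '[[[0,0,-6],0,-1],[[0,0,-6.6],0,-1],[[0,0,-20],0,-1],[[0,0,-20],0,-1],[[0,0,0],0,-1]]'>/dev/null; python3 go.py; python3 - <<'E'
from h import *
b=env.snapshot("scene")[190:290,270:370]
cv2.imwrite("pics/n2.png",cv2.resize(b[...,::-1],None,fx=6,fy=6,interpolation=2))
E
```

```text
t 6.45 p [0.5371 0.1031 0.1608] F [0.7 0.1 0.4] op 0.0 along mm 6.0 left mm 0.9 tip z 135.8 twist err -0.0016 tilt [0.006  0.0012]
```

View pics/n2.png

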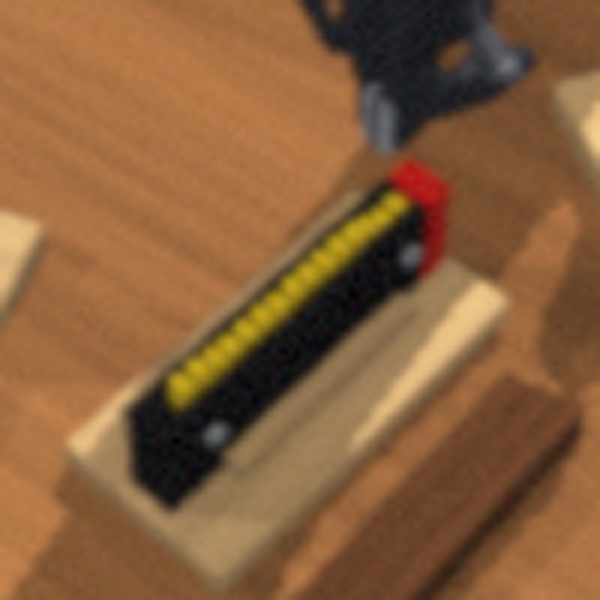

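The first two teeth, at crop (400,205), are now low against the red end, and the foot corner is still at (354,240), so the gauge hasn't moved. I'll continue along the row.

```bash
python3 -m jog '[[[5,0,0],0,-1],[[5,0,0],0,-1],[[0,0,20],0,-1],[[0,0,16],0,-1],[[0,0,4],0,-1],[[0,0,0],0,-1],[[0,0,0],0,-1]]'>/dev/null; python3 go.py 14 79.5
```

```text
t 7.08 p [0.545  0.1016 0.1169] F [0.6 0.3 0.7] op -0.0 along mm 14.0 left mm 0.0 tip z 91.9 twist err -0.0017 tilt [-0.001   0.0001]
shift mm [ 0.   0.  12.4]
```

```bash
python3 -m jog '[[[0,0,4],0,-1],[[0,0,4],0,-1],[[0,0,3],0,-1],[[0,0,1.5],0,-1],[[0,0,0],0,-1]]'>/dev/null; python3 go.py;
python3 -m jog '[[[0,0,-6],0,-1],[[0,0,-6.5],0,-1],[[5,0,0],0,-1],[[5,0,0],0,-1],[[0,0,0],0,-1],[[0,0,4],0,-1],[[0,0,4],0,-1],[[0,0,3],0,-1],[[0,0,1.5],0,-1],[[0,0,0],0,-1]]'>/dev/null; python3 go.py
python3 -m jog '[[[0,0,-6],0,-1],[[0,0,-6.5],0,-1],[[5,0,0],0,-1],[[5,0,0],0,-1],[[0,0,0],0,-1],[[0,0,4],0,-1],[[0,0,4],0,-1],[[0,0,3],0,-1],[[0,0,1.5],0,-1],[[0,0,0],0,-1]]'>/dev/null; python3 go.py
python3 -m jog '[[[0,0,-6],0,-1],[[0,0,-6.5],0,-1],[[5,0,0],0,-1],[[5,0,0],0,-1],[[0,0,0],0,-1],[[0,0,4],0,-1],[[0,0,4],0,-1],[[0,0,3],0,-1],[[0,0,1.5],0,-1],[[0,0,0],0,-1]]'>/dev/null; python3 go.py
```

```text
t 7.5 p [0.5454 0.1016 0.1051] F [ 0.1 -0.   3.1] op -0.0 along mm 14.4 left mm 0.1 tip z 80.1 twist err -0.0017 tilt [0.0009 0.0001]
t 8.33 p [0.5546 0.1005 0.1051] F [-2.7 -1.   7.5] op -0.0 along mm 23.7 left mm -0.2 tip z 80.1 twist err -0.0017 tilt [-0.0009 -0.0008]
t 9.17 p [0.5647 0.0997 0.1051] F [-2.  -1.1  7. ] op -0.0 along mm 33.8 left mm -0.1 tip z 80.1 twist err -0.0016 tilt [-0.0006 -0.0007]
t 10.0 p [0.5746 0.0988 0.1051] F [-1.5 -0.5  6.5] op 0.0 along mm 43.7 left mm -0.2 tip z 80.1 twist err -0.0017 tilt [-0.0008 -0.0007]
```

Contact with the bar top is steady at about 7 N, and the tool is tracking the row within 0.2 mm.

```bash

python3 -m jog '[[[0,0,-6],0,-1],[[0,0,-6.5],0,-1],[[5,0,0],0,-1],[[5,0,0],0,-1],[[0,0,0],0,-1],[[0,0,4],0,-1],[[0,0,4],0,-1],[[0,0,3],0,-1],[[0,0,1.5],0,-1],[[0,0,0],0,-1]]'>/dev/null; python3 go.py
python3 -m jog '[[[0,0,-6],0,-1],[[0,0,-6.5],0,-1],[[5,0,0],0,-1],[[5,0,0],0,-1],[[0,0,0],0,-1],[[0,0,4],0,-1],[[0,0,4],0,-1],[[0,0,3],0,-1],[[0,0,1.5],0,-1],[[0,0,0],0,-1]]'>/dev/null; python3 go.py
python3 -m jog '[[[0,0,-6],0,-1],[[0,0,-6.5],0,-1],[[5,0,0],0,-1],[[5,0,0],0,-1],[[0,0,0],0,-1],[[0,0,4],0,-1],[[0,0,4],0,-1],[[0,0,3],0,-1],[[0,0,1.5],0,-1],[[0,0,0],0,-1]]'>/dev/null; python3 go.py
python3 -m jog '[[[0,0,-6],0,-1],[[0,0,-6.5],0,-1],[[5,0,0],0,-1],[[5,0,0],0,-1],[[0,0,0],0,-1],[[0,0,4],0,-1],[[0,0,4],0,-1],[[0,0,3],0,-1],[[0,0,1.5],0,-1],[[0,0,0],0,-1]]'>/dev/null; python3 go.py
python3 -m jog '[[[0,0,-6],0,-1],[[0,0,-6.5],0,-1],[[5,0,0],0,-1],[[5,0,0],0,-1],[[0,0,0],0,-1],[[0,0,4],0,-1],[[0,0,4],0,-1],[[0,0,3],0,-1],[[0,0,1.5],0,-1],[[0,0,0],0,-1]]'>/dev/null; python3 go.py
```

```text
t 10.83 p [0.5845 0.098  0.1051] F [-3.1  0.5  6.8] op 0.0 along mm 53.7 left mm -0.2 tip z 80.1 twist err -0.0016 tilt [-0.0007 -0.0007]
t 11.67 p [0.5945 0.0971 0.1051] F [-2.6 -1.3  6.6] op 0.0 along mm 63.8 left mm -0.2 tip z 80.1 twist err -0.0016 tilt [-0.0007 -0.0006]
t 12.5 p [0.6045 0.0963 0.1051] F [-3.  -0.4  6.2] op -0.0 along mm 73.8 left mm -0.2 tip z 80.1 twist err -0.0016 tilt [-0.0006 -0.0006]
t 13.33 p [0.6144 0.0954 0.1051] F [-2.4 -0.7  6.8] op 0.0 along mm 83.7 left mm -0.2 tip z 80.1 twist err -0.0016 tilt [-0.0007 -0.0007]
t 14.17 p [0.6244 0.0945 0.1051] F [-1.6 -0.8  7. ] op 0.0 along mm 93.8 left mm -0.3 tip z 80.1 twist err -0.0017 tilt [-0.0006 -0.0006]
```

```bash

python3 -m jog '[[[0,0,-6],0,-1],[[0,0,-6.5],0,-1],[[5,0,0],0,-1],[[5,0,0],0,-1],[[0,0,0],0,-1],[[0,0,4],0,-1],[[0,0,4],0,-1],[[0,0,3],0,-1],[[0,0,1.5],0,-1],[[0,0,0],0,-1]]'>/dev/null; python3 go.py
python3 -m jog '[[[0,0,-6],0,-1],[[0,0,-6.5],0,-1],[[5,0,0],0,-1],[[5,0,0],0,-1],[[0,0,0],0,-1],[[0,0,4],0,-1],[[0,0,4],0,-1],[[0,0,3],0,-1],[[0,0,1.5],0,-1],[[0,0,0],0,-1]]'>/dev/null; python3 go.py
python3 -m jog '[[[0,0,-6],0,-1],[[0,0,-6.5],0,-1],[[5,0,0],0,-1],[[5,0,0],0,-1],[[0,0,0],0,-1],[[0,0,4],0,-1],[[0,0,4],0,-1],[[0,0,3],0,-1],[[0,0,1.5],0,-1],[[0,0,0],0,-1]]'>/dev/null; python3 go.py
python3 -m jog '[[[0,0,-6],0,-1],[[0,0,-6.5],0,-1],[[5,0,0],0,-1],[[5,0,0],0,-1],[[0,0,0],0,-1],[[0,0,4],0,-1],[[0,0,4],0,-1],[[0,0,3],0,-1],[[0,0,1.5],0,-1],[[0,0,0],0,-1]]'>/dev/null; python3 go.py
python3 -m jog '[[[0,0,-6],0,-1],[[0,0,-6.5],0,-1],[[5,0,0],0,-1],[[5,0,0],0,-1],[[0,0,0],0,-1],[[0,0,4],0,-1],[[0,0,4],0,-1],[[0,0,3],0,-1],[[0,0,1.5],0,-1],[[0,0,0],0,-1]]'>/dev/null; python3 go.py
```

```text
t 15.0 p [0.6344 0.0937 0.1051] F [-1.8 -0.9  6.1] op 0.0 along mm 103.8 left mm -0.3 tip z 80.1 twist err -0.0017 tilt [-0.0006 -0.0005]
t 15.83 p [0.6444 0.0928 0.1051] F [-2.3  0.   6.8] op 0.01 along mm 113.8 left mm -0.3 tip z 80.1 twist err -0.0016 tilt [-0.0006 -0.0005]
t 16.67 p [0.6544 0.092  0.1051] F [-3.1 -0.8  6.9] op -0.0 along mm 123.8 left mm -0.3 tip z 80.1 twist err -0.0017 tilt [-0.0005 -0.0005]
t 17.5 p [0.6643 0.0911 0.1051] F [-1.7 -1.2  6. ] op 0.0 along mm 133.8 left mm -0.3 tip z 80.1 twist err -0.0017 tilt [-0.0007 -0.0005]
t 18.33 p [0.6739 0.0902 0.1052] F [-3.3 -0.6  6.6] op 0.0 along mm 143.5 left mm -0.4 tip z 80.2 twist err -0.0017 tilt [-0.0013 -0.0007]
```

```bash
python3 -m jog '[[[0,0,-6],0,-1],[[0,0,-10],0,-1],[[0,0,-30],0,-1],[[0,0,-35],0,-1],[[0,30,-35],0,-1],[[-10,40,-20],0,-1],[[-20,35,0],0,-1],[[-20,35,0],0,-1],[[-20,35,0],0,-1],[[-20,35,0],0,-1]]'>/dev/null; python3 -m jog '[[[-20,35,0],0,-1],[[-20,35,0],0,-1],[[0,35,0],0,-1],[[0,0,0],0,-1]]'>/dev/null; python3 go.py; python3 - <<'E'
from h import *
t=env.snapshot("top");s=env.snapshot("scene")
cv2.imwrite("pics/top9.png",t[...,::-1]);cv2.imwrite("pics/scene9.png",s[...,::-1])
f=lambda i,x,y:cv2.resize(i[y:y+100,x:x+80][...,::-1],None,fx=5,fy=6,interpolation=2)
cv2.imwrite("pics/end.png",np.hstack([f(t,240,100),f(s,275,205)]))
E
```

```text
t 19.5 p [ 0.5167 -0.2148  0.2363] F [ 0.5 -1.2 -0.6] op -0.0 along mm 12.6 left mm -317.5 tip z 211.3 twist err -0.013 tilt [-0.0002 -0.005 ]
```

View pics/end.png

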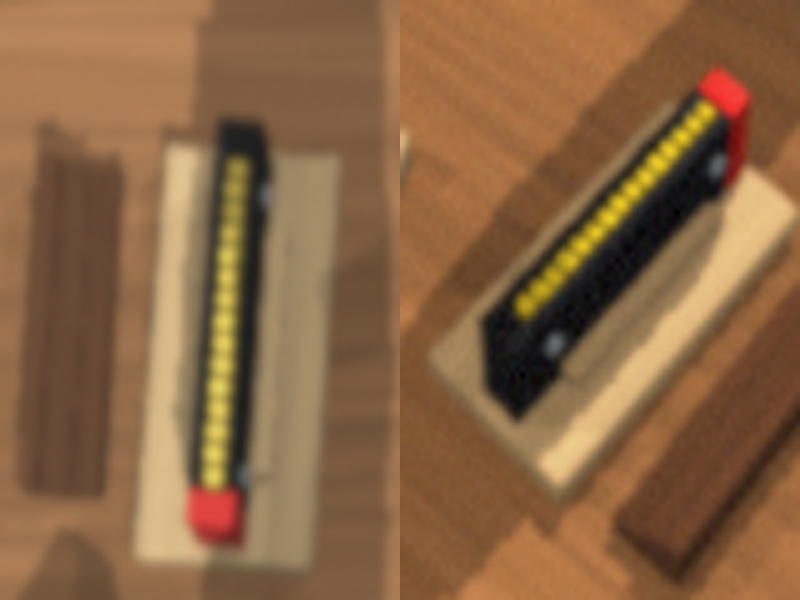

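The final views show all 15 teeth as an even, level line, with the last one at crop (527,303) matching its neighbours. The foot's near-left corner is still at top pixel (267,192), and the offcut hasn't moved.

```bash
python3 -c "
from bench import env
print(env.finish_job())"
```

```text
the job is handed in; nothing more can be done
None
```

The job is handed in at about 19.5 s: I pressed all 15 teeth from the red end to the black end, and in the final pictures they look flush with the bar and the gauge and offcut look unmoved (final press readings were 6 to 9 N; the verdict was not reported back).

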